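# Mix a round flask on a touch mixer

## Robot

A 7-joint arm with a two-finger parallel gripper is mounted at the origin on a cart in front of the work surface, level with it; the furniture and walls round the work are solid. World frame = base frame: x ahead of the robot, y to its left, z up, the work surface at z = 0. Lengths are in mm, angles in rad, forces in N, time in s.
With the tool pointing down it reaches from about 425 to 1025 mm from the base axis. Payload 9.4 kg.
Tool frame: the origin (TCP) lies on the centre line of the jaws, within the pads' length; the fingertips stand 17 mm ahead of it and the grasp point (between the pads) lies 2 mm behind it; z points along the fingers, y is the line along which they close (so a half turn about z gives the same grasp; the last joint's range is limited). The gripper opens to 85 mm and grips with 20 to 120 N. Pads are 22 mm wide; open, the fingers measure 114 mm over their backs; the gripper's body (76 mm by 85 mm) begins 54 mm behind the grasp point. The pads swing forward as they close: fully open they stand 13 mm farther back than shut.
Start: joints at [-1.266, 0.599, -0.003, 1.599, 0.002, 0.943, -0.08], TCP at [270.132, 672.795, 248.275] pointing down, gripper open.
Joint ranges: [-2.57, 2.57], [-0.35, 1.97], [-1.29, 1.29], [0.11, 2.56], [-1.05, 4.19], [0.11, 1.86], [-2.63, 2.63]. Speed limits (rad/s): [2.22, 2.22, 3.01, 3.01, 3.14, 3.14, 3.14].

## Interface

Orientations are given as [roll, pitch, yaw] about the fixed x, y, z axes, in that order (R = Rz(yaw) Ry(pitch) Rx(roll)).
In Python, from cell import status, vision, order gives the robot as it stands.
- The arm moves only by the tool apply_moves, never from a script. Its argument "commands" is a list of rows, each a list of 2 entries, a list of its own where there are three numbers: the shift along the world's x, y, z in m, then the turn, a rotation vector about the world's x, y, z in degrees. A call has 1 to 12 rows; each row shifts and turns the commanded pose from where the row before left it; what a row does not reach is not made up. A row lasts 1/8 s, in which the tool goes at most 62.5 mm and 10.7 degrees, less where a joint would pass 70% of its speed; a pose out of reach is approached as far as the arm can. A call is refused whole if a number of a shift passes 0.0625 or a number of a turn 10.7, either way. A call with a gripper value outside its range is refused whole. "gripper" is the closure, from 0 (fully open) to 1 (shut), set as the call begins (left out, the last holds). The fingers move at their own pace and stop on an object; the grip force is fixed at half the most. Time passes only in rows, so rows that do not move let the fingers close. It gives the time, the measured TCP pose, the force, the opening and the grip force at its end, in the units of the state.
- status.observe(): the state, without advancing time (a new reading comes with each control period).
- vision.read_camera(name): name is "scene" or "top" or "wrist"; returns a dict with "color" (400x640x3 uint8, red, green, blue), "depth" (400x640 float32, mm along the optical axis (not along the pixel's ray), 0 where there is no reading), "fov_y" (degrees; the focal length in pixels is half the picture's height over the tangent of half this angle, whatever the lens; pixels are square), "cx", "cy" (the principal point, pixels), "dist_coeffs" ([k1, k2, p1, p2, k3] as OpenCV has them; the pictures are not rectified), "rvec" (rotation vector, rad) and "tvec" (3), from world to camera coordinates, as OpenCV has them. Camera axes: x right, y down, z forward; pixel columns grow to the right and rows downward; lengths in mm; the calibration is good to about 2 mm. A picture is of the moment at which its call begins.
- order.job_done(): hands the job in; it is judged then, once.
Trained networks look in a picture, given as the dict that the camera call returned (one of the last four; its "shot" number tells which), for a name from the list of things; names that differ only in an ending like _2 or _b are one class to them, and where a whole thing is asked for, a point or a joint stands for the part that bears it (a point fixed in the world has none). Each returns a list of dicts, best first, with "p" (0 to 1); they miss things now and then, are a little off and sometimes report something else, mostly with a low value. They report only what shows in the picture. A call takes as long as a camera call.
- vision.recognise(name, picture): "bbox" ([left, top, right, bottom] as shares, 0 to 1, of the picture: columns of its width, rows of its height, round what is visible of it).
- vision.silhouettes(name, picture): "region" (400x640 bool, what is visible of it) and "bbox" ([left, top, right, bottom] as shares, 0 to 1, of the picture: columns of its width, rows of its height, round what is visible of it).
The state is a dict: "time": time; "joints": joint angles; "qd": joint speeds; "joint_efforts": joint torques, N m; "eef_pos": TCP position; "tcp_rot": TCP orientation; "ft_force": force on the tool from outside, world axes, zero at the start; "ft_torque": the same for the moment, N m; "grip_width": finger opening in mm; "grasp_force": force on a finger pad.
Only numpy, scipy, OpenCV 4.12 (cv2) and the standard library are available. Lean on these libraries where they do the work, as an engineer would, in place of code of your own. Each camera call takes 0.05 s, during which the arm holds its last target. There are 200 camera calls.

## Task

Switch the little bench mixer to touch mode by pressing down the end of its red rocker that carries the green dot, and then lift the blue-stoppered round flask out of its cork ring and set it upright in the mixer's sprung rubber ring. The mixer runs only while the flask is pushed down, so press the flask gently straight down until the ring has sunk as far as its spring lets it, and finish there, still holding the flask pressed down. Keep the flask upright and leave the other glassware and the timer where they stand.

Things in the scene. Friction and masses are not known exactly. Their poses are not given: they have to be found in the camera images.
- mixer: touch mixer, a grey and white bench instrument 172 mm deep (x), 124 mm wide (y), heavy and fixed; origin under the middle of its base; its -x side is the front. The front deck (42 mm high) carries the red rocker; the white housing behind it is 75 mm high and carries the sprung ring, whose upright axis lies 34 mm towards +x from the origin
- cradle_top (a point): middle of the black rubber ring (58 mm wide, hole 38 mm) level with its top edge, 109 mm above the worktop when up; it sinks with the ring. The bulb rests on the rounded inner edge: seated, the flask's underside is about 7 mm below this point (flask_mid 56 mm above it). A bulb set down within 10 mm of the axis centres itself
- cradle (a joint): how far the sprung ring is pushed down: 0 up, 0.012 (m) on its stop. The spring needs about 4 N to start and 12 N to reach the stop; the flask's own weight does not move it
- rocker (a joint): rocker switch: 0 off (as found, the green-dot end stands up), 0.36 rad touch mode (green-dot end fully down). It stays where it is left; pushing the end takes about 3 N
- rocker_end (a point): point on the top face of the red rocker's green-dot wing, 14 mm from its pivot, at the mixer's front (-x) end. The rocker is 36 mm long (mixer x) and 24 mm wide; this end stands about 5 mm proud of its down position, 52 mm above the worktop
- flask_mid (a point): round-bottom flask with a blue stopper, 139 mm tall, 0.1 kg, loose in a cork ring (80 mm across, 28 mm high) with its underside 20 mm above the worktop. This point is on its axis, 63 mm above its underside, where the bulb (63 mm wide) meets the neck; z runs up the neck. Neck straight, 19 mm wide, up to 122 mm above the underside; stopper 25 mm wide. Grip the neck 100 mm above the underside
- side_flask: bystander: round-bottom flask with a thin side arm and no stopper, 134 mm tall, its top 155 mm above the worktop in the other cork ring (80 mm across); the two flasks may have changed places. Origin at its underside
- conical: bystander: conical flask 79 x 125 mm, origin under its middle
- amber: bystander: small amber bottle 49 x 96 mm with a white cap, origin under its middle
- dropper: bystander: amber dropper bottle 38 x 99 mm, origin under its middle
- timer: bystander: upright white bench timer 22 x 62 x 60 mm, origin under its middle

How it is judged:
By the outcome, as a careful person would: the job done as asked, in the order asked, and still so for the second after the job is handed in, while the arm keeps its last pose, push and grip.
It also fails if it takes over 51 s, if anything falls off the work surface, if the arm or the gripper's body presses on something with over 40 N, if the wrist force passes 120 N, or if a joint passes its speed limit or range.

## Working session

There is one attempt and no reset: what is moved stays moved. The work goes in short steps, Python scripts to look and compute and a tool call to move; the robot and the scene stay as the last step left them, time stands still between calls to the robot, and variables do not carry over. Pictures are saved under pics/ and viewed, at most 10 in all, crops included, and the job is handed in when it is done.

Besides the shell and the picture viewer there is one more tool, called after "Emit:" as name(argument=value, ...) on one line, values as JSON. apply_moves: Moves the arm, as the interface text tells. Its arguments: {"type":"object","properties":{"commands":{"type":"array"},"gripper":{"type":"number"}},"required":["commands"]}

```bash
mkdir -p pics; cat > h.py <<'E'
import numpy as np, cv2
from cell import status, vision, order
def K(p):
    f=200/np.tan(np.radians(p["fov_y"])/2); return np.array([[f,0,p["cx"]],[0,f,p["cy"]],[0,0,1.]])
def world(p,uv,d):
    u=cv2.undistortPoints(np.array(uv,float).reshape(-1,1,2),K(p),np.array(p["dist_coeffs"],float)).reshape(-1,2)
    c=np.c_[u,np.ones(len(u))]*np.array(d,float).reshape(-1,1)
    R=cv2.Rodrigues(np.array(p["rvec"],float))[0]
    return (c-np.array(p["tvec"],float).ravel())@R
def onz(p,uv,z):
    a=world(p,uv,np.full(len(uv),100.));R=cv2.Rodrigues(np.array(p["rvec"],float))[0]
    o=-R.T@np.array(p["tvec"],float).ravel()
    return o+(a-o)*((z-o[2])/(a[:,2]-o[2]))[:,None]
def cloud(p,m):
    m=m&(p["depth"]>0);v,u=np.nonzero(m);return world(p,np.c_[u,v],p["depth"][v,u])
def save(p,n): cv2.imwrite("pics/"+n,p["color"][:,:,::-1])
E
python3 - <<'E'
from h import *
s=status.observe();print({k:np.round(v,3).tolist() for k,v in s.items()})
ims=[]
for c in("scene","top"):
    p=vision.read_camera(c);save(p,c+"0.png");R=cv2.Rodrigues(np.array(p["rvec"],float))[0]
    print(c,"cam at",(-R.T@np.array(p["tvec"]).ravel()).round())
    for n in("mixer","cradle_top","rocker_end","flask_mid","side_flask","conical","amber","dropper","timer"):
        for r in vision.silhouettes(n,p)[:2]:
            w=cloud(p,r["region"])
            b=np.array(r["bbox"])*[640,400,640,400]
            if len(w): print(n,round(r["p"],2),b.round().tolist(),len(w),"med",np.median(w,0).round().tolist(),"lo",np.percentile(w,3,axis=0).round().tolist(),"hi",np.percentile(w,97,axis=0).round().tolist())
E
```

```text
{'time': 0.0, 'joints': [-1.266, 0.6, -0.003, 1.6, 0.002, 0.943, -0.08], 'qd': [-0.001, -0.001, 0.0, -0.001, -0.001, -0.0, 0.001], 'joint_efforts': [0.001, -77.647, 1.565, -25.801, 0.012, 0.009, 0.0], 'eef_pos': [270.021, 672.38, 247.429], 'tcp_rot': [-3.14, 0.0, 2.76], 'ft_force': [-0.45, 0.072, 0.064], 'ft_torque': [-0.032, -0.021, 0.001], 'grasp_force': 0.0, 'grip_width': 85.308}
scene cam at [-444.  832.  678.]
mixer 0.66 [330.0, 198.0, 387.0, 242.0] 1630 med [509.0, -132.0, 42.0] lo [430.0, -230.0, 2.0] hi [577.0, -85.0, 104.0]
cradle_top 0.59 [340.0, 197.0, 361.0, 210.0] 160 med [549.0, -146.0, 101.0] lo [525.0, -174.0, 78.0] hi [577.0, -125.0, 108.0]
rocker_end 0.38 [366.0, 220.0, 381.0, 227.0] 55 med [468.0, -182.0, 46.0] lo [451.0, -217.0, 41.0] hi [488.0, -170.0, 52.0]
rocker_end 0.33 [222.0, 223.0, 248.0, 270.0] 717 med [541.0, 314.0, 73.0] lo [520.0, 249.0, 33.0] hi [627.0, 343.0, 149.0]
flask_mid 0.86 [283.0, 209.0, 304.0, 255.0] 456 med [500.0, 134.0, 68.0] lo [481.0, 106.0, 31.0] hi [525.0, 156.0, 156.0]
side_flask 0.82 [217.0, 225.0, 247.0, 271.0] 751 med [542.0, 314.
[... 820 characters left out ...]
.88 [239.0, 203.0, 261.0, 223.0] 397 med [508.0, 120.0, 74.0] lo [485.0, 97.0, 50.0] hi [540.0, 153.0, 161.0]
side_flask 0.62 [171.0, 182.0, 203.0, 205.0] 496 med [552.0, 300.0, 82.0] lo [526.0, 271.0, 59.0] hi [586.0, 332.0, 151.0]
amber 0.8 [438.0, 218.0, 456.0, 236.0] 312 med [483.0, -433.0, 67.0] lo [464.0, -457.0, 6.0] hi [506.0, -419.0, 100.0]
dropper 0.55 [231.0, 147.0, 243.0, 161.0] 149 med [677.0, 171.0, 49.0] lo [665.0, 159.0, 15.0] hi [693.0, 190.0, 99.0]
timer 0.53 [271.0, 143.0, 293.0, 157.0] 209 med [699.0, 41.0, 55.0] lo [685.0, 16.0, 8.0] hi [717.0, 67.0, 65.0]
timer 0.47 [230.0, 147.0, 243.0, 165.0] 174 med [677.0, 171.0, 47.0] lo [665.0, 159.0, -1.0] hi [696.0, 190.0, 98.0]
```

```bash
ls; ls pics
```

```text
h.py
pics
scene0.png
top0.png
```

```bash
python3 - <<'E'
from h import *
p=vision.read_camera("top")
c=p["color"][130:260,160:480,::-1];cv2.imwrite("pics/t1.png",cv2.resize(c,None,fx=2.5,fy=2.5,interpolation=cv2.INTER_CUBIC))
for n in("top","scene"):
    if n=="scene": p=vision.read_camera(n)
    h=cv2.cvtColor(p["color"],cv2.COLOR_RGB2HSV).astype(int);H,S,V=h[...,0],h[...,1],h[...,2]
    for k,m in(("red",((H<8)|(H>172))&(S>140)&(V>80)),("green",(H>40)&(H<85)&(S>90)&(V>60)),("blue",(H>100)&(H<130)&(S>120)&(V>60))):
        nn,l,st,ce=cv2.connectedComponentsWithStats(m.astype(np.uint8))
        for i in range(1,nn):
            if st[i,4]>=3:
                w=cloud(p,l==i); print(n,k,st[i].tolist(),ce[i].round(1).tolist(),np.median(w,0).round(1).tolist() if len(w) else None, onz(p,[ce[i]],{"red":50,"green":52,"blue":159}[k]).round(1).tolist())
    for nm in("mixer",):
        r=vision.silhouettes(nm,p)[0];w=cloud(p,r["region"])
        for lo,hi in((38,46),(71,78),(100,113)):
            q=w[(w[:,2]>lo)&(w[:,2]<hi)][:,:2].astype(np.float32)
            print(n,lo,cv2.minAreaRect(q),np.round(q.mean(0),1))
E
```

```text
top red [99, 90, 10, 10, 72] [103.4, 94.8] [862.0, 595.8, 17.1] [[852.3, 581.0, 50.0]]
top red [353, 222, 11, 14, 88] [358.0, 229.0] [472.4, -183.9, 49.0] [[472.3, -183.9, 50.0]]
top green [293, 7, 99, 117, 7550] [346.4, 66.9] [959.4, -151.8, 56.5] [[956.4, -142.3, 52.0]]
top blue [101, 3, 66, 40, 476] [123.4, 30.0] [1049.6, 556.4, 42.1] [[1006.4, 493.3, 159.0]]
top blue [227, 6, 8, 15, 92] [231.0, 12.7] [1128.4, 214.4, 41.5] [[1064.9, 192.2, 159.0]]
top blue [85, 128, 3, 2, 4] [86.0, 128.8] [755.5, 639.9, 15.0] [[717.6, 572.3, 159.0]]
top blue [69, 131, 2, 2, 3] [69.7, 131.7] [744.5, 689.6, 15.9] [[708.3, 616.7, 159.0]]
top blue [77, 130, 3, 1, 3] [78.0, 130.0] [750.9, 663.1, 17.1] [[713.6, 594.1, 159.0]]
top blue [59, 133, 5, 1, 5] [61.0, 133.0] [741.5, 717.2, 13.5] [[704.0, 640.3, 159.0]]
top blue [78, 134, 19, 23, 116] [88.3, 143.8] [707.9, 627.8, 15.5] [[675.5, 562.0, 159.0]]
top blue [75, 137, 2, 2, 3] [75.7, 137.7] [726.3, 667.4, 16.9] [[691.9, 598.5, 159.0]]
top blue [91, 137, 5, 4, 8] [93.2, 138.5] [726.6, 613.9, 16.1] [[690.7, 549.8, 159.0]]
top blue [61, 139, 6, 2, 7] [63.
[... 3210 characters left out ...]
cv2.undistortPoints(np.array(uv,float).reshape(-1,1,2),K(p),np.array(p["dist_coeffs"],float)).reshape(-1,2)
      ~~~~~~~~~~~~~~~~~~~^^^^^^^^^^^^^^^^^^^^^^^^^^^^^^^^^^^^^^^^^^^^^^^^^^^^^^^^^^^^^^^^^^^^^^^^^^
cv2.error: OpenCV(4.12.0) /io/opencv/modules/calib3d/src/undistort.dispatch.cpp:347: error: (-215:Assertion failed) CV_IS_MAT(_src) && CV_IS_MAT(_dst) && (_src->rows == 1 || _src->cols == 1) && (_dst->rows == 1 || _dst->cols == 1) && _src->cols + _src->rows - 1 == _dst->rows + _dst->cols - 1 && (CV_MAT_TYPE(_src->type) == CV_32FC2 || CV_MAT_TYPE(_src->type) == CV_64FC2) && (CV_MAT_TYPE(_dst->type) == CV_32FC2 || CV_MAT_TYPE(_dst->type) == CV_64FC2) in function 'cvUndistortPointsInternal'
```

View pics/t1.png

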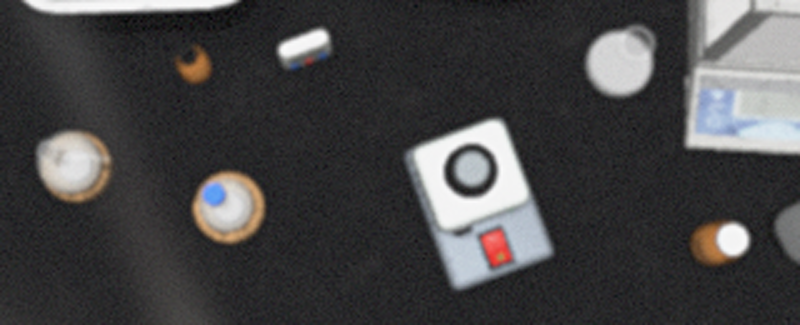

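The crop shows the mixer at crop (480,205), with the red rocker at (497,248) and its green dot at about (500,257), towards the front. The blue stopper is at (214,193) and the side flask at (75,165). Mixer yaw is about 21°. Next I move towards the rocker with the jaws shut.

Emit:
apply_moves(commands=[[[0.0175, -0.0456, 0], [0, 0, -4.5]], [[0.0175, -0.0456, 0], [0, 0, -4.5]], [[0.0175, -0.0456, 0], [0, 0, -4.5]], [[0.0175, -0.0456, 0], [0, 0, -4.5]], [[0.0175, -0.0456, 0], [0, 0, -4.5]], [[0.0175, -0.0456, 0], [0, 0, -4.5]], [[0.0175, -0.0456, 0], [0, 0, -4.5]], [[0.0175, -0.0456, 0], [0, 0, -4.5]], [[0.0175, -0.0456, 0], [0, 0, -4.5]], [[0.0175, -0.0456, 0], [0, 0, -4.5]], [[0.0175, -0.0456, 0], [0, 0, -4.5]], [[0.0175, -0.0456, 0], [0, 0, -4.5]]], gripper=1)

```text
time: 2.65
eef_pos: [480.7, 124.2, 248.6]
tcp_rot: [3.141, -0.0, 1.815]
ft_force: [0.9, -0.2, -0.2]
grip_width: 0.1
grasp_force: 0.0
```

Emit:
apply_moves(commands=[[[-0.003, -0.035, -0.005], [0, 0, -9.2]], [[-0.003, -0.035, -0.005], [0, 0, -9.2]], [[-0.003, -0.035, -0.005], [0, 0, -9.2]], [[-0.003, -0.035, -0.005], [0, 0, -9.2]], [[-0.003, -0.035, -0.005], [0, 0, -9.2]], [[-0.003, -0.035, -0.005], [0, 0, -9.2]], [[-0.003, -0.035, -0.005], [0, 0, -9.2]], [[-0.003, -0.035, -0.005], [0, 0, -9.2]], [[-0.003, -0.037, -0.005], [0, 0, -9.2]], [[0, 0, 0], [0, 0, 0]], [[0, 0, 0], [0, 0, 0]]])

```text
time: 4.03
eef_pos: [453.2, -190.9, 203.3]
tcp_rot: [-3.141, -0.0, 0.374]
ft_force: [-0.2, 0.8, 0.1]
grip_width: -0.0
grasp_force: 0.0
```

```bash
python3 - <<'E'
from h import *
s=status.observe();print({k:np.round(s[k],3).tolist() for k in("time","joints","eef_pos","tcp_rot","ft_force","grip_width")})
p=vision.read_camera("wrist");save(p,"w1.png")
h=cv2.cvtColor(p["color"],cv2.COLOR_RGB2HSV).astype(int);H,S,V=h[...,0],h[...,1],h[...,2]
for k,m,z in(("red",((H<8)|(H>172))&(S>140)&(V>80),49),("green",(H>40)&(H<85)&(S>90)&(V>60),52)):
    nn,l,st,ce=cv2.connectedComponentsWithStats(m.astype(np.uint8))
    for i in range(1,nn):
        if st[i,4]>=20:
            w=cloud(p,l==i); print(k,st[i].tolist(),np.median(w,0).round(1).tolist() if len(w) else None, w.min(0).round() if len(w) else 0,w.max(0).round()if len(w) else 0,onz(p,[ce[i]],z).round(1).tolist())
            if k=="red":print(cv2.minAreaRect(w[:,:2].astype(np.float32)))
for n in("cradle_top","rocker_end"):
    for r in vision.silhouettes(n,p)[:2]:
        w=cloud(p,r["region"]);print(n,r["p"],np.round(np.array(r["bbox"])*[640,400,640,400]),np.median(w,0).round(1),w.min(0).round(),w.max(0).round())
        if n=="cradle_top":
            q=w[w[:,2]>100][:,:2].astype(np.float32);print(cv2.minEnclosingCircle(q),len(q))
E
```

```text
{'time': 4.025, 'joints': [-0.18, 0.458, 0.655, 2.197, -0.477, 0.628, -0.378], 'eef_pos': [453.186, -190.879, 203.256], 'tcp_rot': [-3.141, -0.0, 0.374], 'ft_force': [-0.167, 0.849, 0.077], 'grip_width': -0.005}
red [314, 154, 24, 36, 794] [470.8, -185.4, 48.5] [ 449. -202.   43.] [ 491. -168.   55.] [[470.9, -185.6, 49.0]]
((470.0494079589844, -185.98159790039062), (36.89625549316406, 23.82394790649414), 21.026994705200195)
green [323, 181, 6, 6, 30] [459.9, -189.7, 52.8] [ 457. -192.   51.] [ 463. -187.   54.] [[459.6, -189.8, 52.0]]
cradle_top 0.73 [289.  23. 363. 106.] [ 556.1 -152.1  106.5] [ 526. -184.   74.] [ 586. -120.  111.]
((554.3071899414062, -152.8990936279297), 28.920612335205078) 2999
rocker_end 0.58 [313. 157. 336. 189.] [ 470.6 -185.7   48.6] [ 451. -202.   46.] [ 491. -169.   55.]
```

View pics/w1.png

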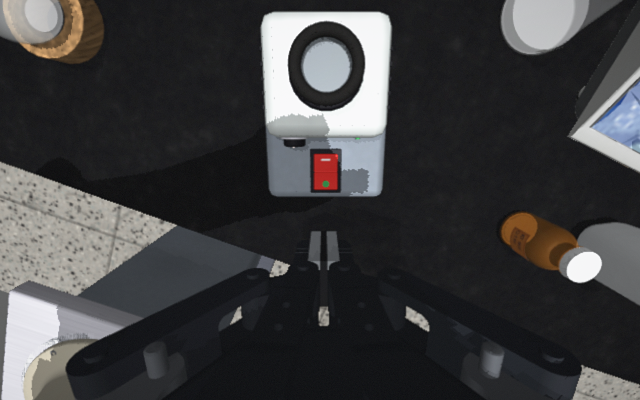

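The wrist view shows the red rocker upright in the image at (326,170) with its green dot at (326,184) on the front end. The cradle ring is at (326,65), and both match the expected heights. I descend to just above the rocker and then press.

Emit:
apply_moves(commands=[[[-0.0027, -0.0025, -0.03], [0, 0, 0]], [[0, 0, -0.03], [0, 0, 0]], [[0, 0, -0.03], [0, 0, 0]], [[0, 0, -0.02], [0, 0, 0]], [[0, 0, -0.015], [0, 0, 0]], [[0, 0, -0.004], [0, 0, 0]], [[0, 0, 0], [0, 0, 0]], [[0, 0, 0], [0, 0, 0]]])

```text
time: 5.18
eef_pos: [450.8, -193.8, 74.9]
tcp_rot: [3.141, -0.001, 0.373]
ft_force: [-0.3, 0.7, 0.0]
grip_width: 0.1
grasp_force: 0.0
```

Emit:
apply_moves(commands=[[[0, 0, -0.002], [0, 0, 0]], [[0, 0, -0.002], [0, 0, 0]], [[0, 0, -0.002], [0, 0, 0]], [[0, 0, -0.002], [0, 0, 0]], [[0, 0, -0.001], [0, 0, 0]], [[0, 0, 0], [0, 0, 0]]])

```text
time: 5.92
eef_pos: [450.5, -193.9, 65.1]
tcp_rot: [-3.141, 0.0, 0.372]
ft_force: [1.2, 0.2, -0.7]
grip_width: -0.2
grasp_force: 0.0
```

Emit:
apply_moves(commands=[[[0, 0, -0.001], [0, 0, 0]], [[0, 0, -0.001], [0, 0, 0]], [[0, 0, 0], [0, 0, 0]]])

```text
time: 6.3
eef_pos: [450.6, -193.9, 64.2]
tcp_rot: [3.141, -0.001, 0.372]
ft_force: [-2.3, 1.1, 17.7]
grip_width: -0.1
grasp_force: 8.9
```

Emit:
apply_moves(commands=[[[0, 0, -0.001], [0, 0, 0]], [[0, 0, -0.001], [0, 0, 0]], [[0, 0, 0], [0, 0, 0]]])

```text
time: 6.68
eef_pos: [450.7, -194.0, 63.5]
tcp_rot: [3.141, -0.003, 0.371]
ft_force: [-5.4, 2.8, 42.9]
grip_width: -0.0
grasp_force: 21.5
```

The force rises steeply, so the rocker is on its stop. I rise and check.

Emit:
apply_moves(commands=[[[0, 0, 0.005], [0, 0, 0]], [[0, 0, 0.025], [0, 0, 0]], [[0, 0, 0.04], [0, 0, 0]], [[0, 0, 0.04], [0, 0, 0]], [[0, 0, 0.03], [0, 0, 0]], [[0, 0, 0], [0, 0, 0]]], gripper=1)

```text
time: 7.42
eef_pos: [451.6, -193.9, 202.9]
tcp_rot: [3.14, -0.003, 0.373]
ft_force: [0.5, 0.5, -0.6]
grip_width: 0.2
grasp_force: 0.0
```

```bash
python3 - <<'E'
from h import *
p=vision.read_camera("wrist");c=p["color"][130:210,270:390,::-1];cv2.imwrite("pics/w2.png",cv2.resize(c,None,fx=5,fy=5))
h=cv2.cvtColor(p["color"],cv2.COLOR_RGB2HSV).astype(int);H,S,V=h[...,0],h[...,1],h[...,2]
m=((H<8)|(H>172))&(S>140)&(V>80)
w=cloud(p,m);w=w[(abs(w[:,2]-48)<9)]
a=(w[:,:2]-[471,-185.6])@[.934,.356]
print(np.polyfit(a,w[:,2],1), [np.median(w[abs(a-t)<2,2]).round(1) for t in(-14,-7,0,7,14)])
print(status.observe()["eef_pos"])
E
```

```text
[ 0.18775705 49.20242144] [np.float64(47.7), np.float64(47.5), np.float64(48.1), np.float64(50.5), np.float64(53.3)]
[ 451.07278876 -193.55028214  201.81028692]
```

View pics/w2.png

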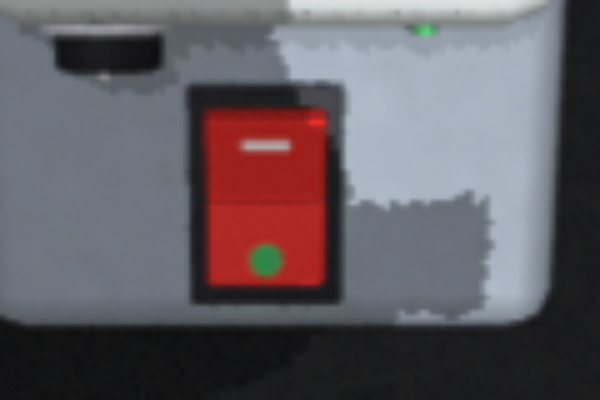

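Now the green wing lies flat and low at 47.5 mm, the other wing stands at 53 mm, and a green LED shows at crop (425,30): touch mode is on. I go on to the flask with the jaws open.

Emit:
apply_moves(commands=[[[0.004, 0.0385, 0.007], [0, 0, 5]], [[0.004, 0.0385, 0.007], [0, 0, 5]], [[0.004, 0.0385, 0.007], [0, 0, 5]], [[0.004, 0.0385, 0.007], [0, 0, 5]], [[0.004, 0.0385, 0.007], [0, 0, 5]], [[0.004, 0.0385, 0.007], [0, 0, 5]], [[0.005, 0.0385, 0.006], [0, 0, 5]], [[0, 0, 0], [0, 0, 0]], [[0, 0, 0], [0, 0, 0]]], gripper=0)

```text
time: 8.6
eef_pos: [478.9, 75.2, 248.4]
tcp_rot: [-3.141, 0.001, 0.982]
ft_force: [-0.2, -0.9, 0.1]
grip_width: 85.2
grasp_force: 0.0
```

```bash
python3 - <<'E'
from h import *
s=status.observe();print({k:np.round(s[k],3).tolist() for k in("time","joints","eef_pos","tcp_rot")})
p=vision.read_camera("wrist");save(p,"w3.png")
h=cv2.cvtColor(p["color"],cv2.COLOR_RGB2HSV).astype(int);H,S,V=h[...,0],h[...,1],h[...,2]
m=(H>100)&(H<130)&(S>120)&(V>60)
nn,l,st,ce=cv2.connectedComponentsWithStats(m.astype(np.uint8))
for i in range(1,nn):
    if st[i,4]>=60:
        w=cloud(p,l==i); t=w[w[:,2]>154][:,:2].astype(np.float32)
        print(st[i].tolist(),w.max(0).round(),np.median(w,0).round(1),(cv2.minEnclosingCircle(t),t.mean(0)) if len(t)>10 else 0)
for r in vision.silhouettes("flask_mid",p)[:2]:
    w=cloud(p,r["region"]);print(r["p"],np.round(np.array(r["bbox"])*[640,400,640,400]),np.percentile(w,[1,99],axis=0).round())
    for lo,hi in((30,60),(60,75),(90,138)):
        q=w[(w[:,2]>lo)&(w[:,2]<hi)][:,:2].astype(np.float32)
        if len(q)>5:print(lo,len(q),q.mean(0),cv2.minEnclosingCircle(q))
E
```

```text
{'time': 8.6, 'joints': [-0.715, 0.356, 0.593, 2.161, -0.305, 0.706, -0.505], 'eef_pos': [478.933, 75.177, 248.422], 'tcp_rot': [-3.141, 0.001, 0.982]}
[309, 116, 29, 31, 702] [522. 137. 162.] [511.5 126.1 159.5] (((511.4863586425781, 125.92326354980469), 11.213810920715332), array([511.51004 , 126.011665], dtype=float32))
0.58 [293.  99. 354. 156.] [[484.  97.  57.]
 [541. 154. 161.]]
30 51 [518.48706 130.38567] ((511.6966552734375, 125.65479278564453), 31.657163619995117)
60 1099 [512.6946   126.838974] ((511.7886657714844, 125.57307434082031), 30.72947120666504)
0.41 [558. 285. 637. 370.] [[ 672. -333.    5.]
 [ 729. -295.  101.]]
30 1017 [ 694.6349 -308.6357] ((697.0807495117188, -355.67449951171875), 56.951602935791016)
60 555 [ 692.2086 -314.9298] ((696.1063232421875, -325.20587158203125), 24.082807540893555)
90 245 [ 685.692  -321.7676] ((690.9066162109375, -325.1683349609375), 15.652000427246094)
```

View pics/w3.png

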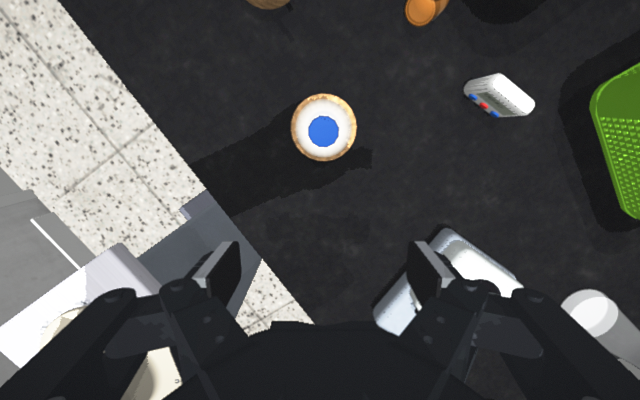

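The blue stopper is at (323,131), centred over the cork ring, and the axis measures (511.6, 125.9). I move over it, descend and grip the neck.

Emit:
apply_moves(commands=[[[0.0167, 0.0257, 0], [0, 0, 0]], [[0.016, 0.025, 0], [0, 0, 0]], [[0, 0, -0.02], [0, 0, 0]], [[0, 0, -0.03], [0, 0, 0]], [[0, 0, -0.03], [0, 0, 0]], [[0, 0, -0.03], [0, 0, 0]], [[0, 0, -0.02], [0, 0, 0]], [[0, 0, 0], [0, 0, 0]], [[0, 0, 0], [0, 0, 0]]])

```text
time: 9.82
eef_pos: [512.5, 125.5, 119.8]
tcp_rot: [3.141, -0.0, 0.982]
ft_force: [0.4, 0.4, 0.1]
grip_width: 85.6
grasp_force: 0.0
```

Emit:
apply_moves(commands=[[[0, 0, 0], [0, 0, 0]], [[0, 0, 0], [0, 0, 0]], [[0, 0, 0], [0, 0, 0]], [[0, 0, 0], [0, 0, 0]], [[0, 0, 0], [0, 0, 0]], [[0, 0, 0], [0, 0, 0]], [[0, 0, 0], [0, 0, 0]], [[0, 0, 0], [0, 0, 0]]], gripper=1)

```text
time: 10.82
eef_pos: [512.3, 126.3, 119.4]
tcp_rot: [3.141, -0.0, 0.983]
ft_force: [1.4, 1.1, 4.5]
grip_width: 18.3
grasp_force: 58.5
```

Emit:
apply_moves(commands=[[[0, 0, 0.01], [0, 0, 0]], [[0, 0, 0.02], [0, 0, 0]], [[0, 0, 0.03], [0, 0, 0]], [[0, 0, 0.03], [0, 0, 0]], [[0, 0, 0.03], [0, 0, 0]], [[0, 0, 0.02], [0, 0, 0]], [[0, 0, 0], [0, 0, 0]]])

```text
time: 11.7
eef_pos: [512.4, 126.4, 260.5]
tcp_rot: [3.141, -0.002, 0.983]
ft_force: [0.3, 0.4, -1.4]
grip_width: 17.9
grasp_force: 58.5
```

Emit:
apply_moves(commands=[[[0.002, -0.014, 0], [0, 0, -1]], [[0.004, -0.028, 0], [0, 0, -3]], [[0.005, -0.035, 0], [0, 0, -3]], [[0.006, -0.035, 0], [0, 0, -3]], [[0.006, -0.035, 0], [0, 0, -3]], [[0.006, -0.035, 0], [0, 0, -3]], [[0.005, -0.035, 0], [0, 0, -3]], [[0.005, -0.03, 0], [0, 0, -3]], [[0.003, -0.02, 0], [0, 0, -2]], [[0.001, -0.012, 0], [0, 0, 0]], [[0, 0, 0], [0, 0, 0]], [[0, 0, 0], [0, 0, 0]]])

```text
time: 13.2
eef_pos: [555.1, -151.6, 259.1]
tcp_rot: [-3.141, -0.0, 0.566]
ft_force: [0.4, -0.2, -0.3]
grip_width: 18.3
grasp_force: 58.5
```

```bash
python3 - <<'E'
from h import *
s=status.observe();print({k:np.round(s[k],3).tolist() for k in("time","eef_pos","tcp_rot","grip_width","grasp_force","ft_force")})
p=vision.read_camera("wrist");save(p,"w4.png")
for n in("flask_mid","cradle_top"):
  for r in vision.silhouettes(n,p)[:1]:
    w=cloud(p,r["region"]);print(n,r["p"],np.round(np.array(r["bbox"])*[640,400,640,400]),np.percentile(w,[1,50,99],axis=0).round())
    if n=="cradle_top":
        q=w[(w[:,2]>100)&(w[:,2]<114)][:,:2].astype(np.float32);print(len(q),cv2.minEnclosingCircle(q) if len(q) else 0)
p=vision.read_camera("scene");c=p["color"][120:270,220:420,::-1];cv2.imwrite("pics/s4.png",cv2.resize(c,None,fx=4,fy=4))
E
```

```text
{'time': 13.2, 'eef_pos': [555.085, -151.626, 259.078], 'tcp_rot': [-3.141, -0.0, 0.566], 'grip_width': 18.314, 'grasp_force': 58.488, 'ft_force': [0.373, -0.244, -0.323]}
flask_mid 0.59 [280. 177. 369. 325.] [[ 538. -175.  191.]
 [ 562. -146.  231.]
 [ 584. -122.  300.]]
cradle_top 0.71 [301. 162. 352. 184.] [[ 554. -170.   78.]
 [ 575. -143.  108.]
 [ 583. -125.  186.]]
475 ((564.4042358398438, -148.04307556152344), 25.669044494628906)
```

View pics/w4.png

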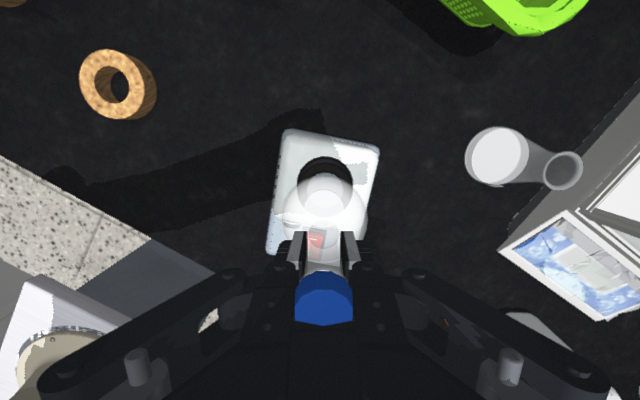

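View pics/s4.png

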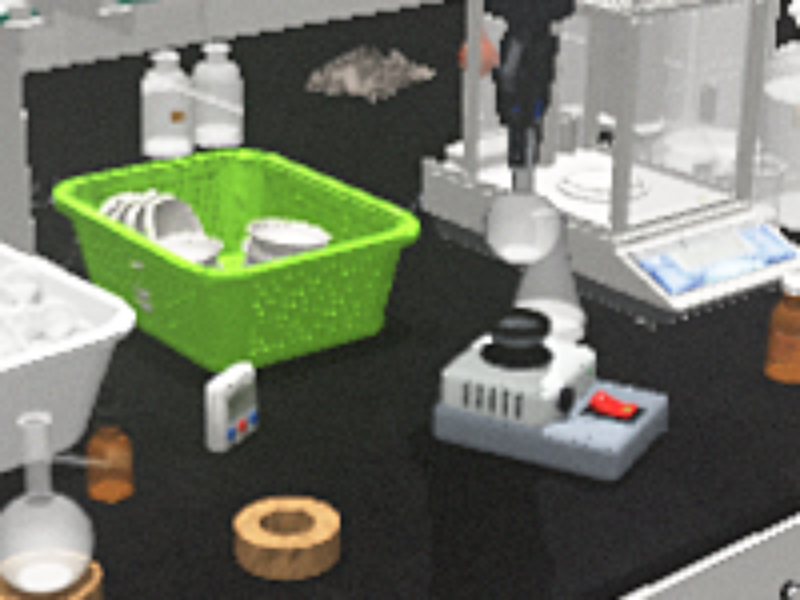

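The wrist view shows the flask held upright over the ring, with the ring's far edge at (326,175). The scene view shows it hanging straight above the cradle at (520,320), with the other items undisturbed. I lower it.

Emit:
apply_moves(commands=[[[0, -0.001, -0.01], [0, 0, 0]], [[0, 0, -0.015], [0, 0, 0]], [[0, 0, -0.015], [0, 0, 0]], [[0, 0, -0.008], [0, 0, 0]], [[0, 0, -0.004], [0, 0, 0]], [[0, 0, -0.003], [0, 0, 0]], [[0, 0, 0], [0, 0, 0]]])

```text
time: 14.28
eef_pos: [555.2, -153.8, 204.3]
tcp_rot: [3.141, -0.0, 0.564]
ft_force: [-0.7, -0.1, -0.5]
grip_width: 18.1
grasp_force: 58.5
```

Emit:
apply_moves(commands=[[[0, 0, -0.002], [0, 0, 0]], [[0, 0, -0.002], [0, 0, 0]], [[0, 0, -0.002], [0, 0, 0]], [[0, 0, -0.001], [0, 0, 0]], [[0, 0, 0], [0, 0, 0]], [[0, 0, 0], [0, 0, 0]]])

```text
time: 15.02
eef_pos: [555.4, -153.7, 197.6]
tcp_rot: [3.141, -0.001, 0.564]
ft_force: [-0.7, 0.7, 6.0]
grip_width: 18.3
grasp_force: 58.9
```

Emit:
apply_moves(commands=[[[0, 0, -0.002], [0, 0, 0]], [[0, 0, -0.002], [0, 0, 0]], [[0, 0, -0.002], [0, 0, 0]], [[0, 0, -0.001], [0, 0, 0]], [[0, 0, 0], [0, 0, 0]], [[0, 0, 0], [0, 0, 0]]])

```text
time: 15.78
eef_pos: [555.5, -153.7, 190.9]
tcp_rot: [3.141, -0.001, 0.564]
ft_force: [-1.3, 1.4, 9.4]
grip_width: 18.2
grasp_force: 59.2
```

Emit:
apply_moves(commands=[[[0, 0, -0.001], [0, 0, 0]], [[0, 0, -0.001], [0, 0, 0]], [[0, 0, 0], [0, 0, 0]], [[0, 0, 0], [0, 0, 0]]])

```text
time: 16.27
eef_pos: [555.5, -153.7, 189.1]
tcp_rot: [3.141, -0.001, 0.564]
ft_force: [-1.3, 2.5, 11.2]
grip_width: 18.2
grasp_force: 59.3
```

Emit:
apply_moves(commands=[[[0, 0, -0.0006], [0, 0, 0]], [[0, 0, -0.0006], [0, 0, 0]], [[0, 0, 0], [0, 0, 0]], [[0, 0, 0], [0, 0, 0]]])

```text
time: 16.77
eef_pos: [555.8, -153.6, 188.5]
tcp_rot: [3.141, -0.002, 0.564]
ft_force: [-2.7, 3.6, 18.3]
grip_width: 18.4
grasp_force: 60.1
```

The steep rise to 18 N means the ring is on its stop. I check that it holds and look once more.

Emit:
apply_moves(commands=[[[0, 0, 0], [0, 0, 0]], [[0, 0, 0], [0, 0, 0]], [[0, 0, 0], [0, 0, 0]], [[0, 0, 0], [0, 0, 0]]])

```text
time: 17.27
eef_pos: [555.8, -153.7, 188.5]
tcp_rot: [3.141, -0.002, 0.564]
ft_force: [-2.9, 3.3, 18.5]
grip_width: 18.4
grasp_force: 60.1
```

```bash
python3 - <<'E'
from h import *
p=vision.read_camera("scene");c=p["color"][140:260,260:420,::-1];cv2.imwrite("pics/s5.png",cv2.resize(c,None,fx=5,fy=5))
r=vision.silhouettes("cradle_top",p)
if r: print(r[0]["p"],np.percentile(cloud(p,r[0]["region"]),[2,50,98],axis=0).round())
E
```

```text
0.63 [[ 527. -147.   85.]
 [ 542. -129.   90.]
 [ 557. -123.   96.]]
```

View pics/s5.png

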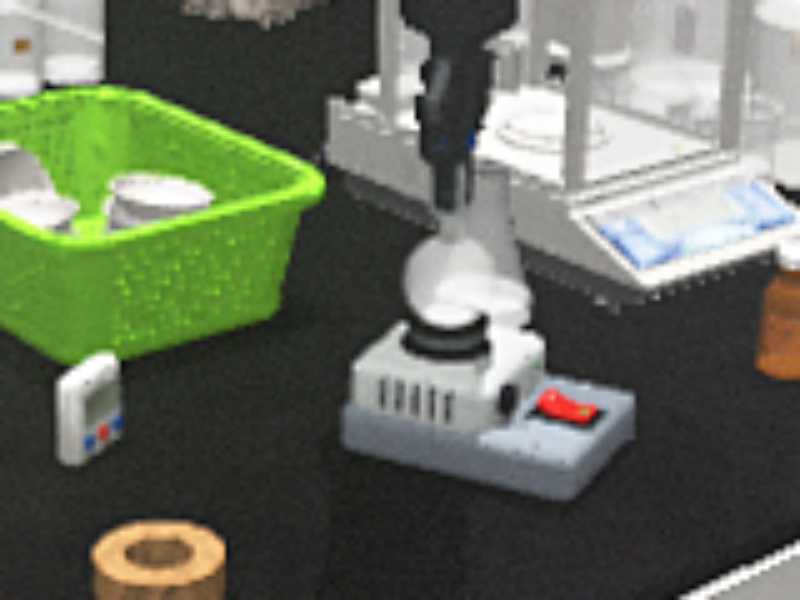

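The flask sits upright in the sunken ring at (447,335), whose top is now at about 97 mm. The rocker is in touch mode, with its green end low. I hand the job in.

```bash
python3 -c "
from cell import order
print(order.job_done())"
```

```text
the job is handed in; nothing more can be done
None
```

I switched the mixer to touch mode, seated the flask upright in the sprung ring and handed the job in at about 17 s, with the arm holding the ring on its stop at about 18 N; no verdict came back.

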